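# Change the sample board on the easel for the colour in use

## Robot

A 6-joint arm with a two-finger parallel gripper is mounted at the origin on the work surface. World frame = base frame: x ahead of the robot, y to its left, z up, the work surface at z = 0. Lengths are in m, angles in rad, forces in N, time in s.
With the tool pointing down it reaches from about 0.35 to 0.875 m from the base axis. Payload 4.2 kg.
Tool frame: the origin (TCP) lies at the very end of the fingers, on their centre line; the grasp point (between the pads) lies 19 mm behind it; z points along the fingers, y is the line along which they close (so a half turn about z gives the same grasp; the last joint's range is limited). The gripper opens to 87 mm and grips with 3 to 60 N. Pads are 19 mm wide; open, the fingers measure 117 mm over their backs; the gripper's body (75 mm by 190 mm) begins 51 mm behind the grasp point.
Start: joints at [-0.883, 0.385, 0.008, 0, -1.194, -0.259], TCP at [0.26, -0.568, 0.223] pointing down, gripper open.
Joint ranges: [-3.14, 3.14], [-1.21, 2.06], [-1.07, 1.41], [-3.16, 2.05], [-2.99, -0.16], [-3.1, 3.1]. Speed limits (rad/s): [2.79, 2.79, 3.14, 3.14, 3.14, 3.14].

## Interface

Orientations are given as a unit quaternion [x, y, z, w].
In Python, from rig import r, imaging gives the robot as it stands. The module is installed in compiled form; this text tells all that it offers.
- The arm moves only by the tool drive_tool, never from a script. Its argument "increments" is a list of rows, each a list of 5 numbers: the opening, from -1 (shut) to 1 (fully open), then the shift along the tool's x, y, z scaled (see below), then the turn about the tool's z scaled (see below). A call has 1 to 8 rows; each row is the pose to reach, as a shift and turn from the pose commanded when the call began, along the tool's axes at that moment; what a row does not reach only later rows make up. The controller multiplies each number of a shift by 0.12 m and each number of a turn by 120 degrees. A row lasts 1/10 s, in which the tool goes at most 50 mm and 8.59 degrees, less where a joint would pass 70% of its speed; a pose out of reach is approached as far as the arm can. A call with a number of a shift or a turn outside -1 to 1 is refused whole. A call with a gripper value outside its range is refused whole. The fingers move at their own pace and stop on an object; "squeeze" is the grip in N (left out, the last holds). Time passes only in rows, so rows that repeat a pose let the fingers close. It gives the time, the measured TCP pose, the force, the opening and the grip force at its end, in the units of the state.
- r.get_state(): the state, without advancing time (a new reading comes with each control period).
- imaging.read_camera(name): name is "scene" or "top" or "wrist"; returns (picture, depth): 400x640x3 uint8, red, green, blue; 400x640 float32, m along the optical axis (not along the pixel's ray), 0 where there is no reading.
- imaging.camera_info(name): a dict with "camera_matrix" (3x3 intrinsics, pixels), "eye" and "rotation" of the camera in the world; the wrist camera has in their place "mount" (4x4, takes a point from camera to tool coordinates, whose origin is the TCP and whose axes are the flange's). Camera axes: x right, y down, z forward; pixel columns grow to the right and rows downward; lengths in m; the calibration is good to about 2 mm. A picture is of the moment at which its call begins: read the wrist's pose just before it. camera_info takes no time and is no camera call.
- r.job_done(): hands the job in; it is judged then, once.
The state is a dict: "clock": time; "joints": joint angles; "qvel": joint speeds; "effort": joint torques, N m; "eef_pos": TCP position; "tcp_rot": TCP orientation; "ft_force": force on the tool from outside, world axes, zero at the start; "ft_torque": the same for the moment, N m; "width": finger opening in m; "grip_force": force on a finger pad.
Only numpy, scipy, OpenCV 4.12 (cv2) and the standard library are available. Lean on these libraries where they do the work, as an engineer would, in place of code of your own. Each camera call takes 0.05 s, during which the arm holds its last target. There are 200 camera calls.

## Task

One bottle of paint, blue, red or green, has been left standing on the blue-edged white paper pad: that is the colour in use. First take the blank white board off the easel and stand it in the empty, yellow-taped bay of the rack, then take the sample board of the colour in use out of the rack and stand it in the middle of the easel, painted face outwards like the others. Each board must end leaning flat on the back and resting fully down on the ledge, and the other boards and the bottles must be left where they are.

Things in the scene. Friction and masses are not known exactly. Their poses are not given: they have to be found in the camera images.
- easel_seat (a point): Fixed wooden easel, 150 mm wide: middle of the corner line where back and ledge meet, 30 mm above the table. z up, y along the ledge, x horizontal, the way boards face. Back leans 25 deg from vertical, top to -x, 75 mm high up the lean; ledge square to it, 30 mm deep, lip 6 mm. Smooth, but boards do not slide home by themselves. A seated board's centre is 26 mm to -x and 71 mm above here.
- bay_mark: Empty bay of the blue metal rack (fixed, 430 mm wide, four bays along y, 104 mm between middles), marked by flat yellow tape 80 mm wide. Origin: middle of the bay on the back-ledge corner line, 30 mm above the table. Axes, 25 deg lean (top to -x), back 75 mm high, ledge, lip and seated board's centre as at the easel.
- board_white_centre (a point): Centre (half-way up, in mid-thickness) of the blank white board that starts on the easel: a flat panel 80 mm wide, 150 mm tall, 12 mm thick, about 0.12 kg. Axes: x = out of the front face, y = along the width, z = up the board towards its top edge. It leans 25 degrees back towards the robot; its upper half can be pinched across the thickness with the tool tilted along the board.
- board_blue_centre (a point): Centre (half-way up, in mid-thickness) of the blue sample board: a flat wooden panel 80 mm wide, 150 mm tall, 12 mm thick, 0.12 kg, its front face and top edge painted blue, its back bare wood. Axes: x = out of the front face, y = along the width, z = up the board towards its top edge. Starts in one of the rack's bays, leaning back 25 degrees.
- board_red_centre (a point): Centre (half-way up, in mid-thickness) of the red sample board: a flat wooden panel 80 mm wide, 150 mm tall, 12 mm thick, 0.12 kg, its front face and top edge painted red, its back bare wood. Axes: x = out of the front face, y = along the width, z = up the board towards its top edge. Starts in one of the rack's bays, leaning back 25 degrees.
- board_green_centre (a point): Centre (half-way up, in mid-thickness) of the green sample board: a flat wooden panel 80 mm wide, 150 mm tall, 12 mm thick, 0.12 kg, its front face and top edge painted green, its back bare wood. Axes: x = out of the front face, y = along the width, z = up the board towards its top edge. Starts in one of the rack's bays, leaning back 25 degrees.
- bottle_blue_centre (a point): Centre of the blue paint bottle, loose, upright, 54 mm in diameter, 142 mm tall with its cap. It stands either on the white pad or on the black rubber mat.
- bottle_red_centre (a point): Centre of the red paint bottle, loose, upright, 54 mm in diameter, 142 mm tall with its cap. It stands either on the white pad or on the black rubber mat.
- bottle_green_centre (a point): Centre of the green paint bottle, loose, upright, 54 mm in diameter, 142 mm tall with its cap. It stands either on the white pad or on the black rubber mat.
- pad_mid (a point): Middle of the white paper pad with a blue edge, fixed flat on the table, 130 x 170 mm, 4 mm thick. Exactly one paint bottle stands on it, within 60 mm of its middle; the other two stand on a black rubber mat more than 100 mm away.

How it is judged:
By the outcome, as a careful person would: the job done as asked, in the order asked, and still so for the second after the job is handed in, with the robot touching nothing.
It also fails if it takes over 51 s, if anything falls off the work surface, if the arm or the gripper's body presses on something with over 40 N, if the wrist force passes 120 N, or if a joint passes its speed limit or range.

## Working session

There is one attempt and no reset: what is moved stays moved. The work goes in short steps, Python scripts to look and compute and a tool call to move; the robot and the scene stay as the last step left them, time stands still between calls to the robot, and variables do not carry over. Pictures are saved under pics/ and viewed, at most 10 in all, crops included, and the job is handed in when it is done.

Besides the shell and the picture viewer there is one more tool, called after "Call:" by a JSON object that holds its "name" and its "arguments", one argument or row to a line. drive_tool: Moves the arm, as the interface text tells. Its arguments: {"type":"object","properties":{"increments":{"type":"array"},"squeeze":{"type":"number"}},"required":["increments"]}

```bash
mkdir -p pics; python3 - <<'E'
from rig import r, imaging
import cv2, numpy as np
for n in ["scene","top"]:
    p,d=imaging.read_camera(n); cv2.imwrite(f"pics/{n}0.png",p[:,:,::-1]); np.savez(f"{n}0.npz",p=p,d=d)
    i=imaging.camera_info(n); print(n,{k:np.round(v,4).tolist() for k,v in i.items() if k in("camera_matrix","eye","rotation")})
i=imaging.camera_info("wrist");print(np.round(i["mount"],4).tolist())
s=r.get_state();print(s)
E
```

```text
scene {'camera_matrix': [[490.8823, 0.0, 318.7595], [0.0, 490.8823, 197.2064], [0.0, 0.0, 1.0]], 'eye': [1.5018, -0.1359, 0.7822], 'rotation': [0.6877, 0.5879, -0.2775, -0.3231]}
top {'camera_matrix': [[399.2265, 0.0, 316.4203], [0.0, 399.2265, 200.5014], [0.0, 0.0, 1.0]], 'eye': [0.6102, -0.0074, 1.0539], 'rotation': [0.7072, -0.7057, 0.0303, -0.0302]}
[[0.0005, -0.9599, -0.2805, 0.077], [1.0, 0.0004, 0.0003, -0.0005], [-0.0001, -0.2805, 0.9599, -0.1606], [0.0, 0.0, 0.0, 1.0]]
{'clock': 0.1, 'joints': array([-8.83350207e-01,  3.85480321e-01,  6.77359628e-03, -4.47894534e-04,
       -1.19401422e+00, -2.58579354e-01]), 'qvel': array([-0.00182434, -0.00183267,  0.00361787,  0.00163507, -0.00108723,
        0.00154789]), 'effort': array([-7.03397200e-04, -3.91688490e+01,  1.87935179e+01,  4.23192322e+00,
        1.34807764e-02, -8.59063971e-05]), 'eef_pos': array([ 0.25968214, -0.56790464,  0.22157103]), 'tcp_rot': array([-2.12713013e-01,  9.77114223e-01,  9.51479611e-04, -2.53097220e-04]), 'ft_force': array([-0.31333225,  0.61661146,  0.386711  ]), 'ft_torque': array([0.01737524, 0.01694701, 0.0229346 ]), 'grip_force': 0.0, 'width': 0.08742813724466676}
```

View pics/scene0.png

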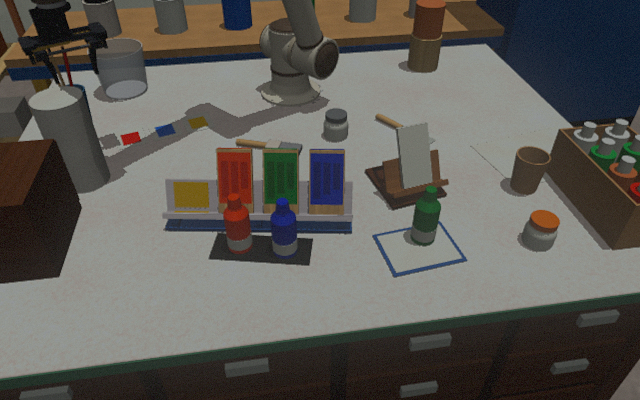

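View pics/top0.png

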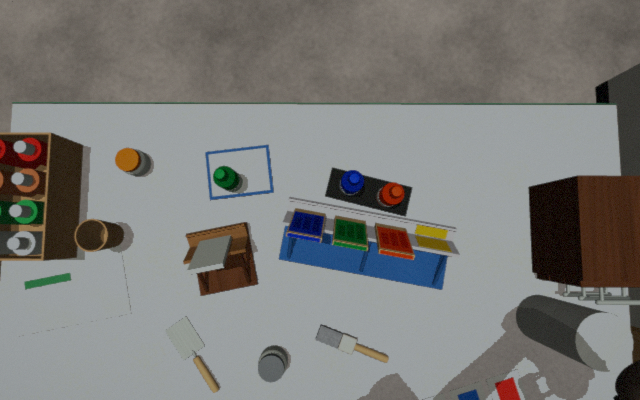

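The green bottle (top view 226,178) stands on the pad, so green is in use. The green board is the second from the left at top (350,232), between blue and red. The yellow bay is at (432,238), and the easel with the white board is at (220,258).

```bash
cat > h.py <<'E'
import numpy as np, cv2
from rig import r, imaging
from scipy.spatial.transform import Rotation as R
def cloud(n,d,pose=None):
    i=imaging.camera_info(n);K=np.array(i["camera_matrix"]);v,u=np.mgrid[:400,:640]
    c=np.dstack([(u-K[0,2])/K[0,0]*d,(v-K[1,2])/K[1,1]*d,d])
    if n=="wrist":
        M=np.array(i["mount"]);p,q=pose;c=c@M[:3,:3].T+M[:3,3];return c@R.from_quat(q).as_matrix().T+p
    rot=np.array(i["rotation"]);rot=R.from_quat(rot) if rot.size==4 else R.from_matrix(rot)
    return c@rot.as_matrix().T+np.array(i["eye"])
def face(P,d,uv,tol=.004,nb=4,maxd=.13):
    u,v=uv;w=P[v-nb:v+nb+1,u-nb:u+nb+1].reshape(-1,3);ok=d>0
    for _ in range(3):
        c=w.mean(0);n=np.linalg.svd(w-c,full_matrices=False)[2][2];n*=np.sign(n[0]+n[2])
        m=(ok&(abs((P-c)@n)<tol)&(np.linalg.norm(P-P[v,u],axis=2)<maxd)).astype(np.uint8)
        lab=cv2.connectedComponents(m,connectivity=4)[1];m=lab==lab[v,u];w=P[m]
    c=w.mean(0)
    return m,w,c,n
E
python3 - <<'E'
from h import *
z=np.load("scene0.npz");P=cloud("scene",z["d"])
for k,uv in dict(white=(414,150),red=(235,180),green=(281,180),blue=(327,180),yel=(192,195)).items():
    m,w,c,n=face(P,z["d"],uv)
    h=np.array([-n[1],n[0],0]);h/=np.linalg.norm(h);up=np.cross(n,h)
    a=np.c_[(w-c)@h,(w-c)@up].astype(np.float32);rc=cv2.minAreaRect(a)
    q=np.percentile(a,[1,99],axis=0)
    fc=c+h*q[:,0].mean()+up*q[:,1].mean()
    print(k,len(w),"face",fc.round(4),"lean",np.degrees(np.arcsin(n[2])).round(1),"yaw",np.degrees(np.arctan2(n[1],n[0])).round(1),"size",(q[1]-q[0]).round(3),"rect",np.round(rc[1],3),round(rc[2],1),"centre",(fc-.006*n).round(4))
z=np.load("top0.npz");P=cloud("top",z["d"])
for uv in [(186,235),(248,223),(257,285),(200,294),(235,240),(190,262),(290,200),(455,230),(281,258),(443,287)]: print(uv,P[uv[1],uv[0]].round(3))
cv2.imwrite("pics/easel.png",cv2.resize(z["p"][205:305,165:285,::-1],None,fx=6,fy=6,interpolation=cv2.INTER_CUBIC)[:600])
E
```

```text
white 1777 face [0.5711 0.2433 0.103 ] lean 24.6 yaw 11.8 size [0.08  0.148] rect [0.152 0.086] 89.8 centre [0.5658 0.2422 0.1004]
red 1849 face [ 0.6032 -0.1899  0.1056] lean 25.4 yaw -11.4 size [0.079 0.143] rect [0.081 0.15 ] 0.4 centre [ 0.5979 -0.1889  0.1031]
green 254 face [ 0.6452 -0.1254  0.0914] lean 39.3 yaw -132.6 size [0.165 0.117] rect [0.1   0.172] 77.3 centre [ 0.6483 -0.1219  0.0876]
blue 2192 face [0.6415 0.0146 0.1035] lean 24.8 yaw -10.2 size [0.078 0.147] rect [0.079 0.151] 0.2 centre [0.6362 0.0155 0.101 ]
yel 263 face [ 0.6352 -0.2953  0.0465] lean 14.6 yaw -90.0 size [0.129 0.103] rect [0.051 0.165] 51.0 centre [ 0.6352 -0.2895  0.045 ]
(186, 235) [0.609 0.321 0.046]
(248, 223) [ 0.641  0.173 -0.002]
(257, 285) [ 0.479  0.147 -0.004]
(200, 294) [0.457 0.293 0.006]
(235, 240) [0.597 0.198 0.041]
(190, 262) [0.548 0.28  0.138]
(290, 200) [0.698 0.059 0.049]
(455, 230) [ 0.623 -0.355  0.051]
(281, 258) [0.55  0.084 0.012]
(443, 287) [ 0.476 -0.337  0.001]
```

View pics/easel.png

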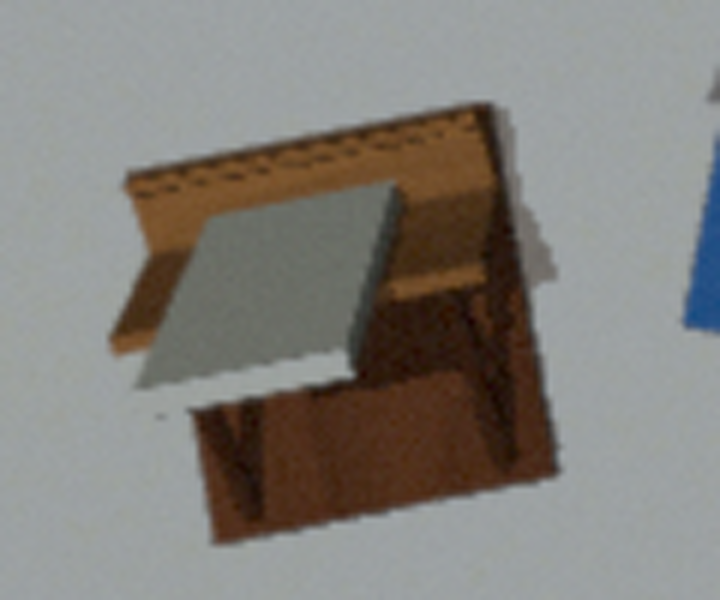

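The enlarged top view shows the easel lip's outer edge running from (128,172) to (490,103), which is full-image (186.3,233.7) to (246.7,222.2). The back's top front edge runs roughly from (118,337) to (487,265), and the white board leans on it, roughly parallel.

```bash
cat >> h.py <<'E'
def ray(n,uv,z):
    i=imaging.camera_info(n);K=np.array(i["camera_matrix"]);rot=R.from_quat(i["rotation"]) if np.size(i["rotation"])==4 else R.from_matrix(i["rotation"])
    k=rot.apply(np.linalg.solve(K,[*uv,1.]));e=np.array(i["eye"]);return e+k*(z-e[2])/k[2]
E
python3 - <<'E'
from h import *
c2=lambda u,v:(u/6+165-.4,v/6+205-.4)
for nm,a,b,z in [("lip",(128,172),(490,103),.047),("back",(118,337),(487,265),.098),("base",(215,543),(558,470),.005)]:
    A=ray("top",c2(*a),z);B=ray("top",c2(*b),z);d=A-B
    print(nm,A.round(4),B.round(4),"mid",((A+B)/2).round(4),"len",np.linalg.norm(d).round(4),"yaw",np.degrees(np.arctan2(-d[0],d[1])).round(2))
z=np.load("scene0.npz");P=cloud("scene",z["d"]);hsv=cv2.cvtColor(z["p"],cv2.COLOR_RGB2HSV)
def show(k,m):
    m=m&(z["d"]>0);w=P[m];c=np.median(w,0);w=w[np.linalg.norm(w-c,axis=1)<.11]
    for _ in range(3):
        c=w.mean(0);n=np.linalg.svd(w-c,full_matrices=False)[2][2];n*=np.sign(n[0]);w=w[abs((w-c)@n)<.006]
    h=np.array([-n[1],n[0],0]);h/=np.linalg.norm(h);up=np.cross(n,h);a=np.c_[(w-c)@h,(w-c)@up]
    q=np.percentile(a,[1,99],axis=0);fc=c+h*q[:,0].mean()+up*q[:,1].mean()
    print(k,len(w),fc.round(4),"lean",np.degrees(np.arcsin(n[2])).round(1),"yaw",np.degrees(np.arctan2(n[1],n[0])).round(1),(q[1]-q[0]).round(3),"centre",(fc-.006*n).round(4))
box=np.zeros((400,640),bool);box[178:212,170:213]=1
show("yel",box&(abs(hsv[...,0].astype(int)-25)<8)&(hsv[...,1]>150))
b=np.zeros_like(box);b[148:200,262:300]=1;show("green",b&(abs(hsv[...,0].astype(int)-60)<15)&(hsv[...,1]>120))
E
```

```text
lip [0.6133 0.3204 0.047 ] [0.6425 0.1693 0.047 ] mid [0.6279 0.2448 0.047 ] len 0.1539 yaw 10.94
back [0.5481 0.3058 0.098 ] [0.5767 0.1604 0.098 ] mid [0.5624 0.2331 0.098 ] len 0.1482 yaw 11.13
base [0.4542 0.2918 0.005 ] [0.4856 0.1445 0.005 ] mid [0.4699 0.2182 0.005 ] len 0.1506 yaw 12.01
yel 850 [ 0.5924 -0.2931  0.0619] lean 25.4 yaw -10.3 [0.076 0.068] centre [ 0.5871 -0.2921  0.0593]
green 1170 [ 0.6177 -0.0861  0.115 ] lean 25.1 yaw -10.6 [0.07  0.106] centre [ 0.6123 -0.0851  0.1124]
```

Call:
{"name": "drive_tool", "arguments": {
  "increments": [
    [1,-1,1,-0.25,0],
    [1,-1,1,-0.25,0],
    [1,-1,1,-0.25,0],
    [1,-1,1,-0.25,0]
  ],
  "squeeze": 45
}}

```text
clock: 0.5
eef_pos: [0.3197, -0.4065, 0.2532]
tcp_rot: [-0.214, 0.977, 0.0, 0.0]
ft_force: [1.2, 0.5, 0.6]
width: 0.087
grip_force: 0.0
```

Call:
{"name": "drive_tool", "arguments": {
  "increments": [
    [1,-1,1,0,0],
    [1,-1,1,0,0],
    [1,-1,1,0,0],
    [1,-1,1,0,0]
  ]
}}

```text
clock: 0.9
eef_pos: [0.3787, -0.2473, 0.2525]
tcp_rot: [-0.214, 0.977, 0.0, 0.0]
ft_force: [-0.4, -0.6, 0.5]
width: 0.0869
grip_force: 0.0
```

Call:
{"name": "drive_tool", "arguments": {
  "increments": [
    [1,-1,1,0,0],
    [1,-1,1,0,0],
    [1,-1,1,0,0],
    [1,-1,1,0,0]
  ]
}}

```text
clock: 1.3
eef_pos: [0.4383, -0.0882, 0.2524]
tcp_rot: [-0.215, 0.977, 0.0, 0.0]
ft_force: [0.3, -0.3, -0.3]
width: 0.0869
grip_force: 0.0
```

Call:
{"name": "drive_tool", "arguments": {
  "increments": [
    [1,-1,1,0,0],
    [1,-1,1,0,0],
    [1,-1,1,0,0],
    [1,-1,1,0,0]
  ]
}}

```text
clock: 1.7
eef_pos: [0.4977, 0.0711, 0.252]
tcp_rot: [-0.214, 0.977, 0.0, -0.0]
ft_force: [0.2, -0.6, -0.9]
width: 0.0876
grip_force: 0.0
```

Call:
{"name": "drive_tool", "arguments": {
  "increments": [
    [1,-0.8,1,0,0.11],
    [1,-0.8,1,0,0.11],
    [1,-0.8,1,0,0.11],
    [1,-0.8,1,0,0.11],
    [1,-0.8,1,0,0.11],
    [1,-0.8,1,0,0.11]
  ]
}}

```text
clock: 2.3
eef_pos: [0.5338, 0.2157, 0.2522]
tcp_rot: [-0.099, 0.995, -0.0, -0.001]
ft_force: [-0.6, -0.1, 0.7]
width: 0.0869
grip_force: 0.0
```

```bash
cat >> h.py <<'E'
def wrist(name):
    s=r.get_state();p,d=imaging.read_camera("wrist");cv2.imwrite(f"pics/{name}.png",p[:,:,::-1])
    P=cloud("wrist",d,(s["eef_pos"],s["tcp_rot"]));np.savez(name+".npz",p=p,d=d,P=P,pos=s["eef_pos"],q=s["tcp_rot"]);return s,p,d,P
E
python3 -c "
from h import *
wrist('w1')"
```

```text
(no output)
```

View pics/w1.png

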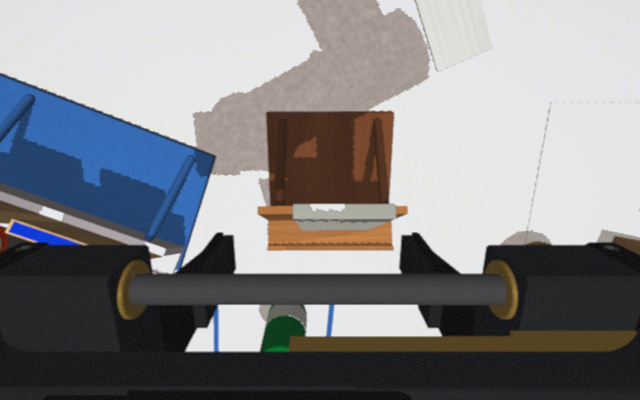

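The wrist view shows the white board's top edge at columns 293–395, row about 210, and the easel back's top at columns 258–407. The board sits slightly right of the easel's middle.

```bash
python3 - <<'E'
from h import *
z=np.load("w1.npz");P=z["P"];d=z["d"]
for row in (208,212,216):
    for c in (270,285,292,300,344,388,394,400): pass
th=np.radians(11.4);ex=np.array([np.cos(th),np.sin(th),0]);ey=np.array([-np.sin(th),np.cos(th),0])
sub=np.zeros(d.shape,bool);sub[195:252,250:415]=1;sub&=d>0
def ext(nm,lo,hi):
    m=sub&(P[...,2]>lo)&(P[...,2]<hi);w=P[m];x=w@ex;y=w@ey
    q=np.percentile(y,[1,99]);A=np.polyfit(y-y.mean(),x,1)
    print(nm,len(w),"ey",q.round(4),q.mean().round(4),"ex",np.percentile(x,[2,50,98]).round(4),"z",np.percentile(w[:,2],[2,98]).round(4),"dyaw",np.degrees(-np.arctan(A[0])).round(2))
ext("top",.160,.19);ext("front",.12,.158);ext("backtop",.088,.112);ext("ledge",.035,.062)
print("tcp",(z["pos"]@ex).round(4),(z["pos"]@ey).round(4))
E
```

```text
top 1659 ey [0.0876 0.1655] 0.1266 ex [0.5666 0.572  0.5784] z [0.1639 0.1698] dyaw 0.11
front 328 ey [0.0881 0.1647] 0.1264 ex [0.5823 0.5904 0.5999] z [0.1201 0.1577] dyaw 2.24
backtop 573 ey [0.0467 0.195 ] 0.1209 ex [0.5908 0.5961 0.6118] z [0.0917 0.1092] dyaw -2.01
ledge 2266 ey [0.0474 0.1943] 0.1208 ex [0.6231 0.6523 0.6597] z [0.0352 0.0508] dyaw -0.85
tcp 0.5659 0.106
```

Call:
{"name": "drive_tool", "arguments": {
  "increments": [
    [1,-0.175,0.172,0.2,0],
    [1,-0.175,0.172,0.5,0],
    [1,-0.175,0.172,0.5,0],
    [1,-0.175,0.172,0.5,0]
  ]
}}

```text
clock: 2.75
eef_pos: [0.5508, 0.2397, 0.1932]
tcp_rot: [-0.099, 0.995, -0.001, -0.0]
ft_force: [1.3, -0.0, 1.1]
width: 0.0869
grip_force: 0.0
```

```bash
python3 - <<'E'
from h import *
s=r.get_state();th=np.radians(11.4);p=s["eef_pos"];q=s["tcp_rot"]
print(p.round(4),p[0]*np.cos(th)+p[1]*np.sin(th),-p[0]*np.sin(th)+p[1]*np.cos(th),np.degrees(2*np.arctan2(-q[0],q[1])))
E
```

```text
[0.5508 0.2397 0.1932] 0.5873549337211691 0.1260877135919689 11.314389443116037
```

Aligned within a millimetre. Now I'll descend 78 mm and close.

Call:
{"name": "drive_tool", "arguments": {
  "increments": [
    [1,0,0,0.2,0],
    [1,0,0,0.4,0],
    [1,0,0,0.65,0],
    [1,0,0,0.65,0]
  ]
}}

```text
clock: 3.15
eef_pos: [0.5494, 0.2395, 0.1133]
tcp_rot: [-0.098, 0.995, -0.001, -0.002]
ft_force: [-0.3, -1.5, -0.4]
width: 0.0874
grip_force: 0.0
```

Call:
{"name": "drive_tool", "arguments": {
  "increments": [
    [-1,0,0,0,0],
    [-1,0,0,0,0],
    [-1,0,0,0,0],
    [-1,0,0,0,0],
    [-1,0,0,0,0]
  ],
  "squeeze": 45
}}

```text
clock: 3.65
eef_pos: [0.5523, 0.2417, 0.1175]
tcp_rot: [-0.099, 0.995, 0.001, 0.002]
ft_force: [-1.3, -1.4, 7.9]
width: 0.0797
grip_force: 45.0
```

Call:
{"name": "drive_tool", "arguments": {
  "increments": [
    [-1,0.05,0,-0.12,0],
    [-1,0.05,0,-0.4,0],
    [-1,0.05,0,-0.7,0],
    [-1,0.05,0,-1,0],
    [-1,0.05,0,-1,0]
  ]
}}

```text
clock: 4.15
eef_pos: [0.5472, 0.2414, 0.2414]
tcp_rot: [-0.099, 0.995, 0.003, 0.005]
ft_force: [1.0, 1.3, -1.1]
width: 0.0796
grip_force: 45.0
```

```bash
python3 - <<'E'
from h import *
p,d=imaging.read_camera("scene");P=cloud("scene",d);np.savez("scene1.npz",p=p,d=d)
s=r.get_state();print(s["eef_pos"],s["ft_force"],s["width"])
# white board: project expected centre to get seed
c=s["eef_pos"]+np.array([.016*.98+.006,.016*.19,-.015]);i=imaging.camera_info("scene");K=np.array(i["camera_matrix"])
q=R.from_quat(i["rotation"]).inv().apply(c-i["eye"]);u=K@q/q[2];uv=(int(u[0]),int(u[1]));print(uv)
m,w,cc,n=face(P,d,uv)
h=np.array([-n[1],n[0],0]);h/=np.linalg.norm(h);up=np.cross(n,h);a=np.c_[(w-cc)@h,(w-cc)@up];qq=np.percentile(a,[1,99],axis=0)
fc=cc+h*qq[:,0].mean()+up*qq[:,1].mean()-.006*n
print(len(w),"lean",np.degrees(np.arcsin(n[2])),"yaw",np.degrees(np.arctan2(n[1],n[0])),qq[1]-qq[0],"centre",fc)
E
```

```text
[0.54554432 0.24080869 0.2380405 ] [-1.25264319  0.04433021 -3.01773617] 0.07941403471231662
(420, 111)
2067 lean 25.273569195082636 yaw 11.547719120609154 [0.09057352 0.14629435] centre [0.56135285 0.24038164 0.22443539]
```

Call:
{"name": "drive_tool", "arguments": {
  "increments": [
    [-1,0,0,-0.2,0.06],
    [-1,0,0,-0.4,0.12],
    [-1,0,0,-0.5,0.183],
    [-1,0,0,-0.5,0.183],
    [-1,0,0,-0.5,0.183]
  ]
}}

```text
clock: 4.7
eef_pos: [0.5439, 0.2398, 0.2928]
tcp_rot: [0.091, 0.996, -0.001, -0.001]
ft_force: [0.8, 0.0, -1.6]
width: 0.0798
grip_force: 45.0
```

Call:
{"name": "drive_tool", "arguments": {
  "increments": [
    [-1,-0.05,-0.22,0,0],
    [-1,-0.12,-0.54,0,0],
    [-1,-0.19,-0.862,0,0]
  ]
}}

```text
clock: 5.0
eef_pos: [0.5472, 0.1331, 0.2922]
tcp_rot: [0.09, 0.996, -0.001, -0.002]
ft_force: [1.2, -0.7, -1.6]
width: 0.0794
grip_force: 45.0
```

Call:
{"name": "drive_tool", "arguments": {
  "increments": [
    [-1,-0.06,-0.29,0,0],
    [-1,-0.13,-0.58,0,0],
    [-1,-0.19,-0.862,0,0]
  ]
}}

```text
clock: 5.3
eef_pos: [0.5505, 0.0267, 0.2925]
tcp_rot: [0.091, 0.996, -0.0, -0.002]
ft_force: [-0.3, -0.1, -1.0]
width: 0.0797
grip_force: 45.0
```

Call:
{"name": "drive_tool", "arguments": {
  "increments": [
    [-1,-0.06,-0.29,0,0],
    [-1,-0.13,-0.58,0,0],
    [-1,-0.19,-0.862,0,0]
  ]
}}

```text
clock: 5.6
eef_pos: [0.554, -0.079, 0.2924]
tcp_rot: [0.091, 0.996, -0.0, -0.002]
ft_force: [0.5, 0.5, -1.6]
width: 0.0798
grip_force: 45.0
```

Call:
{"name": "drive_tool", "arguments": {
  "increments": [
    [-1,-0.06,-0.29,0,0],
    [-1,-0.13,-0.58,0,0],
    [-1,-0.19,-0.862,0,0]
  ]
}}

```text
clock: 5.9
eef_pos: [0.5575, -0.1847, 0.2923]
tcp_rot: [0.091, 0.996, 0.0, -0.002]
ft_force: [-0.5, 1.3, -1.8]
width: 0.0799
grip_force: 45.0
```

Call:
{"name": "drive_tool", "arguments": {
  "increments": [
    [-1,-0.06,-0.29,0,0],
    [-1,-0.13,-0.58,0,0],
    [-1,-0.17,-0.75,0,0],
    [-1,-0.19,-0.862,0,0],
    [-1,-0.19,-0.862,0,0],
    [-1,-0.19,-0.862,0,0]
  ]
}}

```text
clock: 6.5
eef_pos: [0.5615, -0.2888, 0.2935]
tcp_rot: [0.092, 0.996, 0.0, -0.001]
ft_force: [1.4, -0.3, -2.1]
width: 0.0795
grip_force: 45.0
```

```bash
cat >> h.py <<'E'
def st(yaw):
    s=r.get_state();p=s["eef_pos"];q=s["tcp_rot"];t=np.radians(yaw)
    print("clk",s["clock"],"p",p.round(4),"x,y in frame",round(p[0]*np.cos(t)+p[1]*np.sin(t),4),round(-p[0]*np.sin(t)+p[1]*np.cos(t),4),"yaw",np.degrees(2*np.arctan2(-q[0],q[1])).round(2),s["ft_force"].round(1))
    return s
def held(c,yaw,name,u0=None):
    p,d=imaging.read_camera("scene");P=cloud("scene",d);cv2.imwrite(f"pics/{name}.png",p[:,:,::-1])
    i=imaging.camera_info("scene");K=np.array(i["camera_matrix"]);rot=R.from_quat(i["rotation"]) if np.size(i["rotation"])==4 else R.from_matrix(i["rotation"])
    q=rot.inv().apply(c-i["eye"]);u=K@q/q[2];uv=(int(u[0]),int(u[1]))
    m,w,cc,n=face(P,d,uv);h=np.array([-n[1],n[0],0]);h/=np.linalg.norm(h);up=np.cross(n,h);a=np.c_[(w-cc)@h,(w-cc)@up]
    qq=np.percentile(a,[1,99],axis=0);fc=cc+h*qq[:,0].mean()+up*qq[:,1].mean()-.006*n;t=np.radians(yaw)
    print(uv,len(w),"lean",np.degrees(np.arcsin(n[2])).round(2),"yaw",np.degrees(np.arctan2(n[1],n[0])).round(2),(qq[1]-qq[0]).round(4),"centre",fc.round(4),"frame",round(fc[0]*np.cos(t)+fc[1]*np.sin(t),4),round(-fc[0]*np.sin(t)+fc[1]*np.cos(t),4))
E
python3 - <<'E'
from h import *
s=st(-10.5);held(s["eef_pos"]+[.022,-.004,-.015],-10.5,"s2");wrist("w2")
E
```

```text
clk 6.5 p [ 0.5615 -0.2888  0.2935] x,y in frame 0.6048 -0.1816 yaw -10.55 [ 1.4 -0.3 -2.1]
(173, 112) 2829 lean 24.36 yaw -10.52 [0.0814 0.147 ] centre [ 0.5747 -0.2916  0.2759] frame 0.6182 -0.182
```

View pics/w2.png

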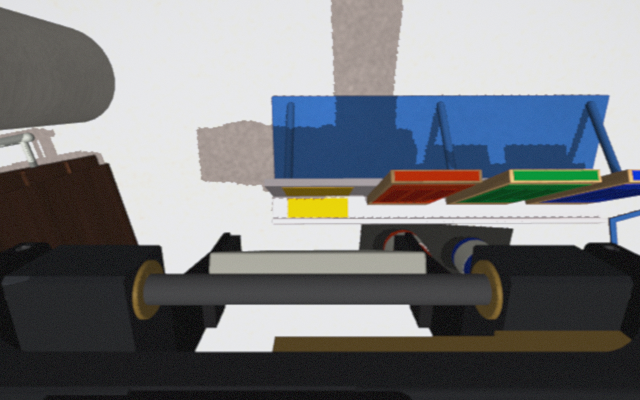

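The wrist view shows the white board held at (210–425, 262). The yellow tape is at columns 287–348, row 207, and the red board's top is at columns 393–482. I'll check the tape's position in the rack frame.

```bash
python3 - <<'E'
from h import *
z=np.load("w2.npz");P=z["P"];d=z["d"];t=np.radians(-10.5);F=np.dstack([P[...,0]*np.cos(t)+P[...,1]*np.sin(t),-P[...,0]*np.sin(t)+P[...,1]*np.cos(t),P[...,2]])
hsv=cv2.cvtColor(z["p"],cv2.COLOR_RGB2HSV).astype(int);b=np.zeros(d.shape,bool);b[185:220,270:365]=1
m=b&(abs(hsv[...,0]-27)<8)&(hsv[...,1]>150)&(d>0);w=F[m];q=np.percentile(w,[1,99],axis=0);print("yel",m.sum(),q.round(4).tolist(),q.mean(0).round(4))
b=np.zeros(d.shape,bool);b[165:205,360:490]=1
m=b&(F[...,2]>.15)&(F[...,2]<.185);q=np.percentile(F[m],[1,99],axis=0);print("red top",m.sum(),q.round(4).tolist(),q.mean(0).round(4))
b[:]=0;b[165:205,480:610]=1
m=b&(F[...,2]>.15)&(F[...,2]<.185)&(F[...,1]<.08);q=np.percentile(F[m],[1,99],axis=0);print("green top",m.sum(),q.round(4).tolist(),q.mean(0).round(4))
E
```

```text
yel 1624 [[0.6215, -0.2194, 0.0305], [0.6739, -0.143, 0.0925]] [ 0.6477 -0.1812  0.0615]
red top 1672 [[0.5873, -0.117, 0.1515], [0.6062, -0.0384, 0.1702]] [ 0.5967 -0.0777  0.1609]
green top 1849 [[0.5866, -0.0383, 0.1505], [0.6065, 0.0654, 0.1702]] [0.5966 0.0135 0.1603]
```

Call:
{"name": "drive_tool", "arguments": {
  "increments": [
    [-1,0,0,0.2,0],
    [-1,0.03,0,0.5,0],
    [-1,0.03,0,0.8,0],
    [-1,0.03,0,1,0],
    [-1,0.03,0,1,0]
  ]
}}

```text
clock: 7.1
eef_pos: [0.556, -0.2867, 0.1706]
tcp_rot: [0.092, 0.996, 0.001, -0.004]
ft_force: [-0.6, -0.5, -0.9]
width: 0.0791
grip_force: 45.0
```

Call:
{"name": "drive_tool", "arguments": {
  "increments": [
    [-1,0,0,0.12,0],
    [-1,0,0,0.23,0],
    [-1,0,0,0.23,0]
  ]
}}

```text
clock: 7.4
eef_pos: [0.5577, -0.2879, 0.146]
tcp_rot: [0.092, 0.996, 0.0, -0.001]
ft_force: [-0.6, 0.4, -2.2]
width: 0.0798
grip_force: 45.0
```

```bash
python3 - <<'E'
from h import *
s=st(-10.5);held(s["eef_pos"]+[.022,-.004,-.015],-10.5,"s3")
E
```

```text
clk 7.4 p [ 0.5577 -0.2879  0.146 ] x,y in frame 0.6009 -0.1815 yaw -10.56 [-0.6  0.4 -2.2]
(186, 169) 2211 lean 24.49 yaw -10.75 [0.0814 0.1456] centre [ 0.5709 -0.2906  0.1278] frame 0.6143 -0.1817
```

Call:
{"name": "drive_tool", "arguments": {
  "increments": [
    [-1,-0.03,0,0.065,0],
    [-1,-0.06,0,0.13,0],
    [-1,-0.088,0,0.188,0],
    [-1,-0.088,0,0.188,0]
  ]
}}

```text
clock: 7.85
eef_pos: [0.5685, -0.2905, 0.1227]
tcp_rot: [0.092, 0.996, 0.0, -0.001]
ft_force: [0.9, -0.2, -1.7]
width: 0.0795
grip_force: 45.0
```

Call:
{"name": "drive_tool", "arguments": {
  "increments": [
    [-1,0.015,0,0.007,0],
    [-1,0.03,0,0.014,0],
    [-1,0.045,0,0.021,0],
    [-1,0.045,0,0.021,0]
  ]
}}

```text
clock: 8.25
eef_pos: [0.5642, -0.2898, 0.1226]
tcp_rot: [0.092, 0.996, -0.0, 0.001]
ft_force: [1.0, -0.4, -1.1]
width: 0.0799
grip_force: 45.0
```

```bash
python3 - <<'E'
from h import *
s=st(-10.5);held(s["eef_pos"]+[.022,-.004,-.015],-10.5,"s4")
E
```

```text
clk 8.25 p [ 0.5642 -0.2898  0.1226] x,y in frame 0.6075 -0.1822 yaw -10.57 [ 1.  -0.4 -1.1]
(187, 179) 2154 lean 24.74 yaw -10.72 [0.0825 0.1444] centre [ 0.5776 -0.293   0.1041] frame 0.6213 -0.1828
```

Call:
{"name": "drive_tool", "arguments": {
  "increments": [
    [-1,0.012,0,0.006,0],
    [-1,0.024,0,0.012,0],
    [-1,0.024,0,0.012,0]
  ]
}}

```text
clock: 8.6
eef_pos: [0.5639, -0.2898, 0.1224]
tcp_rot: [0.092, 0.996, -0.001, 0.004]
ft_force: [6.0, -0.4, 2.7]
width: 0.0798
grip_force: 45.0
```

Call:
{"name": "drive_tool", "arguments": {
  "increments": [
    [-1,-0.007,0,0.015,0],
    [-1,-0.014,0,0.03,0],
    [-1,-0.014,0,0.03,0]
  ]
}}

```text
clock: 8.9
eef_pos: [0.5654, -0.2904, 0.1189]
tcp_rot: [0.092, 0.996, -0.001, 0.004]
ft_force: [5.7, -1.2, 4.1]
width: 0.0795
grip_force: 45.0
```

Call:
{"name": "drive_tool", "arguments": {
  "increments": [
    [-1,-0.007,0,0.015,0],
    [-1,-0.014,0,0.03,0],
    [-1,-0.014,0,0.03,0]
  ]
}}

```text
clock: 9.2
eef_pos: [0.5661, -0.2907, 0.1174]
tcp_rot: [0.092, 0.996, -0.001, 0.003]
ft_force: [0.7, 1.5, 13.4]
width: 0.0799
grip_force: 45.0
```

Call:
{"name": "drive_tool", "arguments": {
  "increments": [
    [-1,-0.007,0,0.015,0],
    [-1,-0.014,0,0.03,0],
    [-1,-0.014,0,0.03,0]
  ]
}}

```text
clock: 9.5
eef_pos: [0.5662, -0.2909, 0.1172]
tcp_rot: [0.091, 0.996, -0.001, 0.002]
ft_force: [-6.5, 4.5, 28.3]
width: 0.0795
grip_force: 45.0
```

Call:
{"name": "drive_tool", "arguments": {
  "increments": [
    [-1,0.008,0,-0.012,0],
    [-1,0.008,0,-0.012,0],
    [1,0.008,0,-0.012,0],
    [1,0.008,0,-0.012,0],
    [1,0.008,0,-0.012,0],
    [1,0.008,0,-0.012,0]
  ]
}}

```text
clock: 10.1
eef_pos: [0.5634, -0.2897, 0.1098]
tcp_rot: [0.092, 0.996, 0.0, -0.002]
ft_force: [0.6, -0.3, 0.2]
width: 0.0871
grip_force: 0.0
```

```bash
python3 - <<'E'
from h import *
s=st(-10.5);held(s["eef_pos"]+[.022,-.004,-.015],-10.5,"s5")
E
```

```text
clk 10.1 p [ 0.5634 -0.2897  0.1098] x,y in frame 0.6068 -0.1822 yaw -10.61 [ 0.6 -0.3  0.2]
(188, 183) 252472 lean 25.22 yaw -10.58 [3.1623 1.1611] centre [ 3.97e-01 -1.00e-04 -1.90e-03] frame 0.3904 0.0723
```

View pics/s5.png

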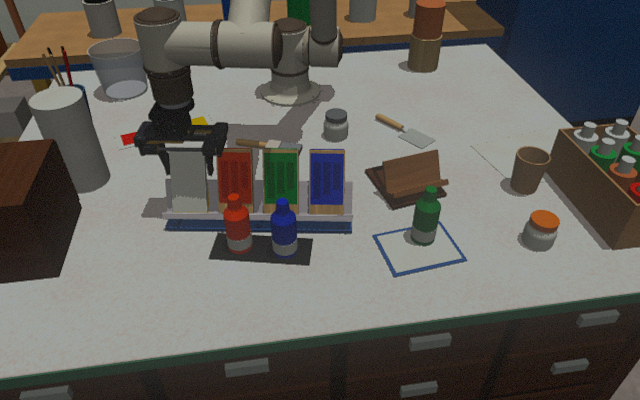

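The scene shows the white board standing in the taped bay at (190,182), with the others untouched. Next I'll retract up and go to above the green board.

Call:
{"name": "drive_tool", "arguments": {
  "increments": [
    [1,0,0,-0.3,0],
    [1,0,0,-0.65,0],
    [1,0,0,-1,0],
    [1,0,0,-1,0]
  ]
}}

```text
clock: 10.55
eef_pos: [0.5675, -0.2914, 0.2382]
tcp_rot: [0.092, 0.996, -0.002, 0.006]
ft_force: [0.2, 0.1, 0.9]
width: 0.0871
grip_force: 0.0
```

Call:
{"name": "drive_tool", "arguments": {
  "increments": [
    [1,0,0.4,-0.2,0],
    [1,0,0.8,-0.2,0],
    [1,0,0.88,-0.2,0],
    [1,0,0.88,-0.2,0]
  ]
}}

```text
clock: 10.95
eef_pos: [0.584, -0.1843, 0.2543]
tcp_rot: [0.091, 0.996, 0.0, -0.001]
ft_force: [-0.3, 0.3, 0.7]
width: 0.0869
grip_force: 0.0
```

Call:
{"name": "drive_tool", "arguments": {
  "increments": [
    [1,0,0.4,0,0],
    [1,0,0.8,0,0],
    [1,0,0.87,0,0],
    [1,0,0.87,0,0],
    [1,0,0.87,0,0]
  ]
}}

```text
clock: 11.45
eef_pos: [0.6029, -0.0848, 0.2545]
tcp_rot: [0.093, 0.996, -0.0, -0.001]
ft_force: [0.6, -0.5, 0.9]
width: 0.0873
grip_force: 0.0
```

```bash
python3 - <<'E'
from h import *
s=st(-10.5);held(np.array([.578,-.292,.12])+[.006,0,.005],-10.5,"s6");held(np.array([.60,-.188,.12]),-10.5,"s6r")
s,p,d,P=wrist("w3");t=np.radians(-10.5);F=np.dstack([P[...,0]*np.cos(t)+P[...,1]*np.sin(t),-P[...,0]*np.sin(t)+P[...,1]*np.cos(t),P[...,2]])
hsv=cv2.cvtColor(p,cv2.COLOR_RGB2HSV).astype(int)
for k,lo,hi in(("green",-.03,.085),("red",-.13,-.025),("white",-.24,-.13),("blue",.08,.19)):
    m=(d>0)&(F[...,2]>.158)&(F[...,2]<.178)&(F[...,1]>lo)&(F[...,1]<hi)&(F[...,0]>.57)&(F[...,0]<.62)
    if k=="green": m&=(abs(hsv[...,0]-60)<15)&(hsv[...,1]>100)
    w=F[m]
    if len(w)>20: q=np.percentile(w,[1,99],axis=0);print(k,len(w),q.round(4).tolist(),q.mean(0).round(4))
E
```

```text
clk 11.45 p [ 0.6029 -0.0848  0.2545] x,y in frame 0.6082 0.0265 yaw -10.65 [ 0.6 -0.5  0.9]
(187, 172) 2190 lean 25.28 yaw -10.35 [0.0793 0.1483] centre [ 0.5791 -0.2934  0.1001] frame 0.6229 -0.1829
(234, 174) 1862 lean 24.98 yaw -10.59 [0.0787 0.143 ] centre [ 0.5979 -0.1889  0.1027] frame 0.6223 -0.0767
green 1208 [[0.5879, -0.0091, 0.1585], [0.6028, 0.0624, 0.1698]] [0.5954 0.0267 0.1642]
red 1976 [[0.5872, -0.1156, 0.1586], [0.6032, -0.0369, 0.1701]] [ 0.5952 -0.0763  0.1643]
white 1847 [[0.587, -0.2165, 0.1587], [0.6019, -0.1427, 0.1697]] [ 0.5945 -0.1796  0.1642]
blue 2018 [[0.5863, 0.091, 0.1589], [0.6022, 0.1696, 0.1701]] [0.5942 0.1303 0.1645]
```

View pics/w3.png

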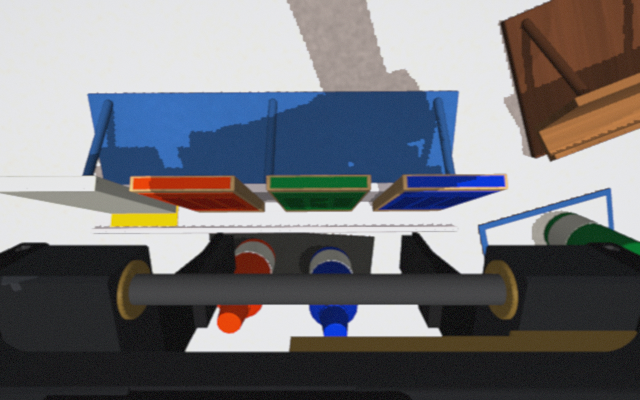

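The white board's top edge now lines up with the others. The gripper is centred over the green board, whose top is at columns 268–370, row 182. I'll descend and grip.

Call:
{"name": "drive_tool", "arguments": {
  "increments": [
    [1,0,0,0.25,0],
    [1,0,0,0.5,0],
    [1,0,0,0.5,0],
    [1,0,0,0.5,0]
  ]
}}

```text
clock: 12.0
eef_pos: [0.6033, -0.0845, 0.1955]
tcp_rot: [0.093, 0.996, -0.001, -0.0]
ft_force: [-0.2, -0.2, 0.7]
width: 0.0868
grip_force: 0.0
```

```bash
python3 -c "
from h import *
st(-10.5)"
```

```text
clk 12.0 p [ 0.6033 -0.0845  0.1955] x,y in frame 0.6086 0.0268 yaw -10.63 [-0.2 -0.2  0.7]
```

Call:
{"name": "drive_tool", "arguments": {
  "increments": [
    [1,0.02,0,0.2,0],
    [1,0.02,0,0.4,0],
    [1,0.02,0,0.66,0],
    [1,0.02,0,0.66,0]
  ]
}}

```text
clock: 12.4
eef_pos: [0.5992, -0.0833, 0.1139]
tcp_rot: [0.093, 0.996, -0.0, -0.003]
ft_force: [-0.9, -0.9, 0.6]
width: 0.0868
grip_force: 0.0
```

Call:
{"name": "drive_tool", "arguments": {
  "increments": [
    [-1,0,0,0,0],
    [-1,0,0,0,0],
    [-1,0,0,0,0],
    [-1,0,0,0,0],
    [-1,0,0,0,0]
  ],
  "squeeze": 45
}}

```text
clock: 12.9
eef_pos: [0.6027, -0.0832, 0.1185]
tcp_rot: [0.092, 0.996, -0.0, 0.003]
ft_force: [0.7, 0.7, 5.7]
width: 0.0794
grip_force: 45.0
```

Call:
{"name": "drive_tool", "arguments": {
  "increments": [
    [-1,0.03,0,-0.08,0],
    [-1,0.05,0,-0.25,0],
    [-1,0.05,0,-0.6,0],
    [-1,0.05,0,-1,0],
    [-1,0.05,0,-1,0]
  ]
}}

```text
clock: 13.4
eef_pos: [0.5978, -0.0821, 0.244]
tcp_rot: [0.092, 0.996, 0.0, 0.007]
ft_force: [1.0, 0.0, -0.7]
width: 0.0797
grip_force: 45.0
```

Call:
{"name": "drive_tool", "arguments": {
  "increments": [
    [-1,0,0,-0.3,0],
    [-1,0,0,-0.5,0],
    [-1,0,0,-0.5,0],
    [-1,0,0,-0.5,0]
  ]
}}

```text
clock: 13.8
eef_pos: [0.5939, -0.0815, 0.295]
tcp_rot: [0.092, 0.996, 0.001, -0.001]
ft_force: [0.6, -0.8, -2.4]
width: 0.0797
grip_force: 45.0
```

```bash
python3 - <<'E'
from h import *
s=st(11.4);held(s["eef_pos"]+[.022,-.004,-.025],11.4,"s7")
E
```

```text
clk 13.8 p [ 0.5939 -0.0815  0.295 ] x,y in frame 0.566 -0.1973 yaw -10.61 [ 0.6 -0.8 -2.4]
(276, 115) 2891 lean 24.26 yaw -10.42 [0.0838 0.1472] centre [ 0.6091 -0.0843  0.2769] frame 0.5804 -0.203
```

```bash
python3 - <<'E'
from h import *
p,d=imaging.read_camera("scene");P=cloud("scene",d)
for uv in((412,168),(400,172)):
    m,w,c,n=face(P,d,uv,tol=.003,nb=3)
    h=np.array([-n[1],n[0],0]);h/=np.linalg.norm(h);up=np.cross(n,h);a=np.c_[(w-c)@h,(w-c)@up];q=np.percentile(a,[1,99],axis=0);fc=c+h*q[:,0].mean()+up*q[:,1].mean()
    t=np.radians(11.4);print(len(w),"lean",np.degrees(np.arcsin(n[2])).round(2),"yaw",np.degrees(np.arctan2(n[1],n[0])).round(2),(q[1]-q[0]).round(4),fc.round(4),"frame",(fc[0]*np.cos(t)+fc[1]*np.sin(t)).round(4),(-fc[0]*np.sin(t)+fc[1]*np.cos(t)).round(4))
E
```

```text
107 lean 23.59 yaw 84.33 [0.065  0.0943] [0.595  0.2447 0.053 ] frame 0.6317 0.1223
1007 lean 24.99 yaw 14.08 [0.1246 0.0752] [0.5789 0.2273 0.0637] frame 0.6124 0.1084
```

Call:
{"name": "drive_tool", "arguments": {
  "increments": [
    [-1,0,0,0,-0.06],
    [-1,0,0,0,-0.12],
    [-1,0,0,0,-0.183],
    [-1,0,0,0,-0.183],
    [-1,0,0,0,-0.183]
  ]
}}

```text
clock: 14.4
eef_pos: [0.5944, -0.0819, 0.2946]
tcp_rot: [-0.098, 0.995, 0.0, -0.001]
ft_force: [-0.6, 0.6, -1.4]
width: 0.0795
grip_force: 45.0
```

Call:
{"name": "drive_tool", "arguments": {
  "increments": [
    [-1,0,0.3,0,0],
    [-1,0,0.6,0,0],
    [-1,-0.058,0.883,0,0]
  ]
}}

```text
clock: 14.7
eef_pos: [0.5798, 0.0241, 0.2955]
tcp_rot: [-0.097, 0.995, 0.0, -0.001]
ft_force: [-0.3, 0.7, -1.4]
width: 0.0798
grip_force: 45.0
```

Call:
{"name": "drive_tool", "arguments": {
  "increments": [
    [-1,0,0.3,0,0],
    [-1,0,0.6,0,0],
    [-1,-0.058,0.883,0,0]
  ]
}}

```text
clock: 15.0
eef_pos: [0.5657, 0.1299, 0.2957]
tcp_rot: [-0.098, 0.995, -0.0, -0.0]
ft_force: [0.9, 0.6, -1.4]
width: 0.0797
grip_force: 45.0
```

Call:
{"name": "drive_tool", "arguments": {
  "increments": [
    [-1,0,0.3,0,0],
    [-1,0,0.6,0,0],
    [-1,-0.05,0.8,0,0],
    [-1,-0.058,0.883,0,0],
    [-1,-0.058,0.883,0,0],
    [-1,-0.058,0.883,0,0]
  ]
}}

```text
clock: 15.6
eef_pos: [0.5526, 0.2331, 0.2956]
tcp_rot: [-0.099, 0.995, -0.0, -0.0]
ft_force: [-0.1, -0.1, -1.6]
width: 0.0796
grip_force: 45.0
```

```bash
python3 - <<'E'
from h import *
s=st(11.4);held(s["eef_pos"]+[.022,.004,-.025],11.4,"s8")
s,p,d,P=wrist("w4");t=np.radians(11.4);F=np.dstack([P[...,0]*np.cos(t)+P[...,1]*np.sin(t),-P[...,0]*np.sin(t)+P[...,1]*np.cos(t),P[...,2]])
b=(d>0)&(F[...,0]>.5)&(F[...,0]<.68)&(F[...,1]>.02)&(F[...,1]<.22)
for k,lo,hi in(("backtop",.088,.108),("ledge",.03,.056),("base",.006,.02)):
    w=F[b&(F[...,2]>lo)&(F[...,2]<hi)]
    if k=="base": w=F[(d>0)&(F[...,0]>.46)&(F[...,0]<.60)&(F[...,1]>.02)&(F[...,1]<.22)&(F[...,2]>lo)&(F[...,2]<hi)]
    q=np.percentile(w,[1,99],axis=0);print(k,len(w),q.round(4).tolist(),q.mean(0).round(4),"tilt",np.degrees(cv2.fitLine(w[:,:2].astype(np.float32),cv2.DIST_L1,0,.01,.01)[:2].ravel()@[0,0] ) if 0 else np.degrees(np.arctan(-np.polyfit(w[:,1],w[:,0],1)[0])).round(2))
E
```

```text
clk 15.6 p [0.5526 0.2331 0.2956] x,y in frame 0.5878 0.1193 yaw 11.31 [-0.1 -0.1 -1.6]
(421, 93) 2244 lean 24.55 yaw 11.68 [0.0844 0.1462] centre [0.5681 0.235  0.2778] frame 0.6034 0.1181
backtop 1193 [[0.5908, 0.0479, 0.0885], [0.6014, 0.1944, 0.0973]] [0.5961 0.1212 0.0929] tilt -0.0
ledge 3774 [[0.5328, 0.0483, 0.0302], [0.6617, 0.1944, 0.0555]] [0.5973 0.1213 0.0428] tilt -0.04
base 7634 [[0.5031, 0.0475, 0.0083], [0.5995, 0.1943, 0.0148]] [0.5513 0.1209 0.0116] tilt 0.27
```

View pics/w4.png

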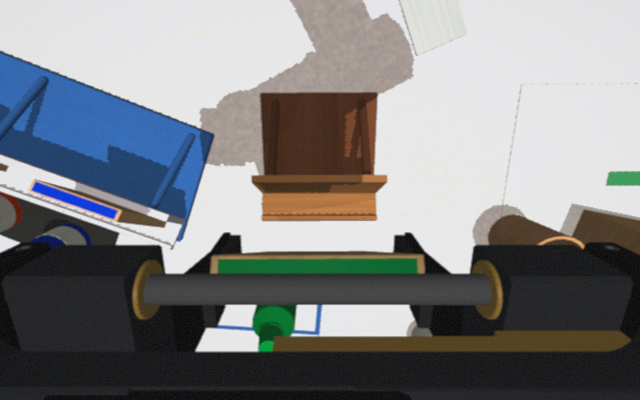

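The green board is held squarely at (215–420, 265), and the easel is empty below with its back top at columns 252–387. I'll shift 1.7 mm to +y and descend to the standoff.

Call:
{"name": "drive_tool", "arguments": {
  "increments": [
    [-1,0.02,0.014,0.2,0],
    [-1,0.052,0.014,0.5,0],
    [-1,0.052,0.014,0.8,0],
    [-1,0.052,0.014,1,0],
    [-1,0.052,0.014,1,0]
  ]
}}

```text
clock: 16.2
eef_pos: [0.5442, 0.2317, 0.1721]
tcp_rot: [-0.098, 0.995, -0.002, -0.004]
ft_force: [0.3, -0.1, -1.2]
width: 0.0801
grip_force: 45.0
```

Call:
{"name": "drive_tool", "arguments": {
  "increments": [
    [-1,0,0,0.12,0],
    [-1,0,0,0.25,0],
    [-1,0,0,0.25,0]
  ]
}}

```text
clock: 16.5
eef_pos: [0.5461, 0.2333, 0.1457]
tcp_rot: [-0.098, 0.995, -0.0, -0.001]
ft_force: [-0.7, -0.3, -1.8]
width: 0.0797
grip_force: 45.0
```

```bash
python3 - <<'E'
from h import *
s=st(11.4);held(s["eef_pos"]+[.022,.004,-.02],11.4,"s9")
E
```

```text
clk 16.5 p [0.5461 0.2333 0.1457] x,y in frame 0.5814 0.1208 yaw 11.3 [-0.7 -0.3 -1.8]
(413, 147) 1756 lean 23.55 yaw 11.03 [0.0901 0.1449] centre [0.5619 0.2335 0.1274] frame 0.597 0.1179
```

Call:
{"name": "drive_tool", "arguments": {
  "increments": [
    [-1,-0.03,0,0.065,0],
    [-1,-0.06,0,0.13,0],
    [-1,-0.088,0,0.188,0],
    [-1,-0.088,0,0.188,0]
  ]
}}

```text
clock: 16.95
eef_pos: [0.5565, 0.236, 0.1219]
tcp_rot: [-0.099, 0.995, -0.001, -0.001]
ft_force: [0.3, -0.2, -2.5]
width: 0.0797
grip_force: 45.0
```

Call:
{"name": "drive_tool", "arguments": {
  "increments": [
    [-1,0.015,0,0.007,0],
    [-1,0.03,0,0.014,0],
    [-1,0.045,0,0.021,0],
    [-1,0.045,0,0.021,0]
  ]
}}

```text
clock: 17.35
eef_pos: [0.5513, 0.2354, 0.1211]
tcp_rot: [-0.099, 0.995, 0.0, 0.0]
ft_force: [-0.9, 0.3, -1.8]
width: 0.0795
grip_force: 45.0
```

Call:
{"name": "drive_tool", "arguments": {
  "increments": [
    [-1,0.012,0,0.006,0],
    [-1,0.024,0,0.012,0],
    [-1,0.024,0,0.012,0]
  ]
}}

```text
clock: 17.65
eef_pos: [0.5508, 0.2354, 0.1208]
tcp_rot: [-0.099, 0.995, 0.001, 0.003]
ft_force: [5.4, -0.8, 0.1]
width: 0.0793
grip_force: 45.0
```

Call:
{"name": "drive_tool", "arguments": {
  "increments": [
    [-1,-0.007,0,0.015,0],
    [-1,-0.014,0,0.03,0],
    [-1,-0.014,0,0.03,0]
  ]
}}

```text
clock: 17.95
eef_pos: [0.5518, 0.236, 0.1184]
tcp_rot: [-0.099, 0.995, 0.001, 0.002]
ft_force: [0.8, -0.9, 8.6]
width: 0.0799
grip_force: 45.0
```

Call:
{"name": "drive_tool", "arguments": {
  "increments": [
    [-1,-0.007,0,0.015,0],
    [-1,-0.014,0,0.03,0],
    [-1,-0.014,0,0.03,0]
  ]
}}

```text
clock: 18.25
eef_pos: [0.552, 0.236, 0.1184]
tcp_rot: [-0.1, 0.995, 0.001, 0.002]
ft_force: [-10.7, -1.0, 27.2]
width: 0.0797
grip_force: 45.0
```

Call:
{"name": "drive_tool", "arguments": {
  "increments": [
    [-1,0.008,0,0.004,0],
    [-1,0.008,0,0.004,0]
  ]
}}

```text
clock: 18.45
eef_pos: [0.552, 0.236, 0.1183]
tcp_rot: [-0.1, 0.995, 0.001, 0.003]
ft_force: [-7.7, -2.1, 26.0]
width: 0.0795
grip_force: 45.0
```

Call:
{"name": "drive_tool", "arguments": {
  "increments": [
    [-1,0.004,0,-0.012,0],
    [-1,0.004,0,-0.012,0],
    [1,0.004,0,-0.012,0],
    [1,0.004,0,-0.012,0],
    [1,0.004,0,-0.012,0],
    [1,0.004,0,-0.012,0]
  ]
}}

```text
clock: 19.05
eef_pos: [0.5496, 0.2347, 0.112]
tcp_rot: [-0.099, 0.995, -0.001, -0.001]
ft_force: [-0.2, -0.4, -0.2]
width: 0.0865
grip_force: 0.0
```

Call:
{"name": "drive_tool", "arguments": {
  "increments": [
    [1,0,0,-0.3,0],
    [1,0,0,-0.65,0],
    [1,0,0,-1,0],
    [1,0,0,-1,0]
  ]
}}

```text
clock: 19.45
eef_pos: [0.5534, 0.2365, 0.2397]
tcp_rot: [-0.1, 0.995, 0.002, 0.006]
ft_force: [0.4, 0.9, 0.1]
width: 0.0869
grip_force: 0.0
```

Call:
{"name": "drive_tool", "arguments": {
  "increments": [
    [1,0.15,0,-0.3,0],
    [1,0.3,0,-0.3,0],
    [1,0.3,0,-0.3,0],
    [1,0.3,0,-0.3,0]
  ]
}}

```text
clock: 19.85
eef_pos: [0.5148, 0.2279, 0.2683]
tcp_rot: [-0.099, 0.995, -0.0, -0.001]
ft_force: [0.0, -0.6, -0.3]
width: 0.0867
grip_force: 0.0
```

```bash
python3 - <<'E'
from h import *
s=st(11.4);held(np.array([.574,.236,.105]),11.4,"s10");held(np.array([.584,-.292,.125]),-10.5,"s11")
held(np.array([.604,-.188,.12]),-10.5,"s12");held(np.array([.642,.0155,.115]),-10.5,"s13")
s,p,d,P=wrist("w5");t=np.radians(11.4);F=np.dstack([P[...,0]*np.cos(t)+P[...,1]*np.sin(t),-P[...,0]*np.sin(t)+P[...,1]*np.cos(t),P[...,2]])
b=(d>0)&(F[...,0]>.5)&(F[...,0]<.68)&(F[...,1]>.02)&(F[...,1]<.22)
for k,lo,hi in(("top",.16,.19),("backtop",.088,.1)):
    q=np.percentile(F[b&(F[...,2]>lo)&(F[...,2]<hi)],[1,99],axis=0);print(k,q.round(4).tolist(),q.mean(0).round(4))
E
```

```text
clk 19.85 p [0.5148 0.2279 0.2683] x,y in frame 0.5497 0.1217 yaw 11.38 [ 0.  -0.6 -0.3]
(412, 156) 1760 lean 24.95 yaw 12.09 [0.0796 0.1481] centre [0.567  0.2379 0.1012] frame 0.6028 0.1211
(187, 172) 255917 lean 83.95 yaw 138.58 [2.8734 2.8136] centre [-0.4332 -0.0135 -0.1046] frame -0.4235 -0.0922
(234, 175) 1869 lean 24.67 yaw -9.63 [0.079  0.1436] centre [ 0.598  -0.1889  0.1025] frame 0.6224 -0.0768
(326, 178) 2158 lean 24.21 yaw -10.21 [0.0778 0.148 ] centre [0.6363 0.0155 0.1007] frame 0.6228 0.1312
top [[0.5662, 0.0836, 0.1618], [0.5808, 0.161, 0.17]] [0.5735 0.1223 0.1659]
backtop [[0.5909, 0.0461, 0.0911], [0.6118, 0.1956, 0.0987]] [0.6014 0.1209 0.0949]
```

View pics/s10.png

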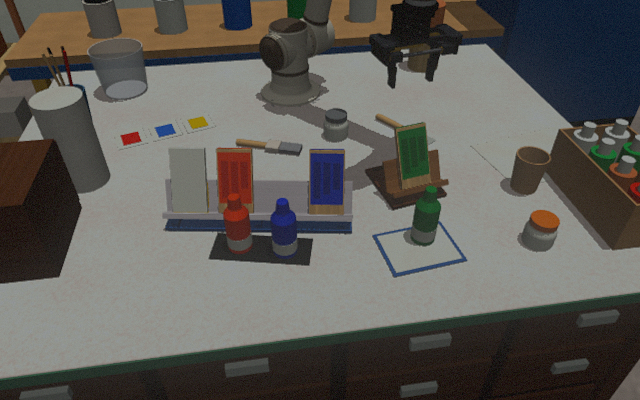

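The scene shows green seated mid-easel at (412,155) and white in its bay at (190,182). Red, blue and the bottles are unmoved, and the robot is clear.

```bash
python3 -c "
from rig import r
print(r.job_done())"
```

```text
the job is handed in; nothing more can be done
None
```

The blank white board is now in the yellow-taped bay and the green sample board (the colour in use) is in the middle of the easel, both leaning at about 25° and fully down on the ledge; the job was handed in at about 20 s, before any verdict came back.

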